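# Open both leaves of the dispensary cabinet

### The job

The medicine cabinet on the dispensary counter has to be restocked: open the latched right-hand door first by keeping its thumb latch pressed down while drawing the door out by its bar, then free the left-hand door that it overlapped by drawing it out from its inner side, until both doors stand wide open, about square to the cabinet or further. Do not force the doors or the latch, and leave the bottles and cartons around and on the cabinet where they stand.

Things in the scene. Friction and masses are not known exactly. Their poses are not given: they have to be found in the camera images.
- cab: Grey counter-top cabinet, fixed: 220 deep (x), 370 wide (y), 240 high. Origin: centre of its underside; its +x runs from the doors to its back. Two upright leaves (228 high, 14 thick, tops level with the cabinet's top) close the front at its x = -124 to -110 and swing out to its -x. The roof stops 70 mm behind the doors: an open slot, free down to 60 mm below the top except for the strike rail.
- leaf_a (a joint): Opening angle (rad) of the right (-y) leaf, the latched one: 0 shut, 1.57 square to the front, stop at 1.8. Hinged on its right edge, 181 wide. A 36 mm wide, 5 mm thick metal strip on the outside of its free edge laps 18 mm over leaf B, which cannot open before it. Light friction hinge (0.1 N m), stays where left.
- leaf_b (a joint): Opening angle (rad) of the left (+y) leaf: 0 shut, 1.57 square to the front, stop at 1.8, turning the other way. Hinged on its left edge, 181 wide, no handle at all: it is pulled open by its inner face, reached from above through the slot. Stiff friction hinge (0.3 N m), stays where left.
- hinge_a (a point): Point on leaf A's vertical hinge axis at the height of the cabinet's top, in mid-thickness of the leaf. Its axes turn with the leaf: +y runs along the leaf to its free edge, -x out of its outer face.
- hinge_b (a point): Point on leaf B's vertical hinge axis at the height of the cabinet's top, in mid-thickness of the leaf. Its axes turn with the leaf: -y runs along the leaf to its free edge, -x out of its outer face.
- edge_b (a point): Top corner of leaf B's free edge, on its inner face (the face towards the cabinet).
- pull_bar (a point): Middle of the level steel pull bar of leaf A: 10 mm thick, 90 long along the leaf, standing 50 mm off the outer face on two end posts 90 apart, 18 mm below the leaf's top, its middle 110 from the hinge axis. The clear gap between bar and face is 45 x 80 mm, open above.
- latch_pad (a point): Centre of the top of leaf A's thumb pad: level steel plate 60 (along the leaf) x 36, in the gap behind the bar, 40 mm below the leaf's top. Pressed straight down: 3 N at first, 7 N at its hard stop after 8 mm. Only the last 1.5 mm frees the latch; let go, it springs up, so keep it down while drawing the leaf out its first 35 mm at the bar (0.3 rad).
- strike_rail (a point): Middle of the fixed strike rail the latch catches on: steel bar 150 long (along the front), 20 high, 10 thick, inside the slot on the right half only, 5 to 15 mm behind leaf A's inner face, its top 26 mm below the cabinet's top.
- front_jar_mid (a point): Low amber jar, 42 dia x 55 high, on the counter in front of the cabinet, loose; point at its centre, half-way up.
- front_pot_mid (a point): Low white pot, 36 dia x 40 high, on the counter in front of the cabinet, loose; point at its centre, half-way up.
- syrup_mid (a point): Amber bottle, 52 dia x 130 high, beside the cabinet's left (+y) wall, loose; point at its centre, half-way up.
- carton_mid (a point): Standing carton 60 x 50 x 100 high, beside the cabinet's right (-y) wall, loose; point at its centre, half-way up.
- roof_carton_mid (a point): Flat carton 55 x 120 x 35 high on the cabinet's roof, towards the right, loose; point at its centre, half-way up.
- roof_tin_mid (a point): White jar 54 dia x 50 high on the cabinet's roof, to the rear left, loose; point at its centre, half-way up.

How it is judged:
By the outcome, as a careful person would: the job done as asked, in the order asked, and still so for the second after the job is handed in, with the robot touching nothing.
It also fails if it takes over 61 s, if anything falls off the work surface, if the arm or the gripper's body presses on something with over 40 N, if the wrist force passes 120 N, or if a joint passes its speed limit or range.

### The arm

A 6-joint arm with a two-finger parallel gripper is mounted at the origin on the work surface. World frame = base frame: x ahead of the robot, y to its left, z up, the work surface at z = 0. Lengths are in m, angles in rad, forces in N, time in s.
With the tool pointing down it reaches from about 0.275 to 1 m from the base axis. Payload 8.4 kg.
Tool frame: the origin (TCP) lies at the very end of the fingers, on their centre line; the grasp point (between the pads) lies 19 mm behind it (pinch_z is the distance from the TCP to the grasp point, in m); z points along the fingers, y is the direction in which the jaws open and shut (so a half turn about z gives the same grasp; the last joint's range is limited). The gripper opens to 85 mm and grips with 20 to 120 N. Pads are 22 mm wide; open, the fingers measure 114 mm over their backs; the gripper's body (76 mm by 85 mm) begins 54 mm behind the grasp point. The pads swing forward as they close: fully open they stand 13 mm farther back than shut.
Start: joints at [1.302, 0.353, 1.633, -0, 1.155, -0.002], TCP at [0.165, 0.603, 0.231] pointing down, gripper open.
Joint ranges: [-2.63, 2.63], [-0.92, 2.1], [0.06, 2.66], [-1.3, 4.44], [0, 2.69], [-3.02, 3.02]. Speed limits (rad/s): [2.22, 2.22, 2.79, 3.14, 3.14, 3.14].

### API

Orientations are given as a 3x3 rotation matrix whose columns are the frame's x, y, z axes.
In Python, from workcell import get_state, snapshot, sign_off, recognise, masks_of, place_of, pinch_z gives the robot as it stands. The module is installed in compiled form; this text tells all that it offers.
- The arm moves only by the tool play_rows, never from a script. Its argument "series" is a list of rows, each an object of numbers: "x", "y", "z": the shift along the tool's x, y, z in m; "wx", "wy", "wz": the turn, a rotation vector about the tool's x, y, z in degrees; "jaw": the finger opening in m, from 0 to 0.0854. In form: [{"x": .., "y": .., "z": .., "wx": .., "wy": .., "wz": .., "jaw": ..}, ...]. A call has exactly 5 rows; each row is the pose to reach, as a shift and turn from the pose commanded when the call began, along the tool's axes at that moment; what a row does not reach only later rows make up. A row lasts 1/10 s, in which the tool goes at most 50 mm and 8.59 degrees, less where a joint would pass 70% of its speed; a pose out of reach is approached as far as the arm can. A call with a gripper value outside its range is refused whole. The fingers move at their own pace and stop on an object; "grip_force" is the grip in N (left out, the last holds). Time passes only in rows, so rows that repeat a pose let the fingers close, or fill a call up. It gives the time, the measured TCP pose, the force and the opening at its end, in the units of the state.
- get_state(): the state, without advancing time (a new reading comes with each control period).
- snapshot(name): name is "scene" or "side" or "wrist"; returns a dict with "pixels" (480x640x3 uint8, red, green, blue), "vfov" (degrees; the focal length in pixels is half the picture's height over the tangent of half this angle, whatever the lens; pixels are square), "cx", "cy" (the principal point, pixels), "R" (3x3) and "t" (3): a world point X has camera coordinates R X + t; the wrist camera has in their place "hand_eye" (4x4, takes a point from camera to tool coordinates, whose origin is the TCP and whose axes are the flange's). Camera axes: x right, y down, z forward; pixel columns grow to the right and rows downward; lengths in m; the calibration is good to about 2 mm. The wrist camera is an equidistant fisheye: a pixel r from the principal point sees the ray r / f radians off the axis. A picture is of the moment at which its call begins: read the wrist's pose just before it. There is no depth.
- sign_off(): hands the job in, once; it reports no verdict.
Trained networks look in a picture, given as the dict that the camera call returned (one of the last four; its "shot" number tells which), for a name from the list of things; names that differ only in an ending like _2 or _b are one class to them, and where a whole thing is asked for, a point or a joint stands for the part that bears it (a point fixed in the world has none). Each returns a list of dicts, best first, with "confidence" (0 to 1); they miss things now and then, are a little off and sometimes report something else, mostly with a low value. They report only what shows in the picture. A call takes as long as a camera call.
- recognise(picture, query): "xy" ([column, row] in pixels, amid what is visible of it).
- masks_of(picture, query): "pixels" (480x640 bool, what is visible of it) and "xy" ([column, row] in pixels, amid what is visible of it).
- place_of(picture, query): "xy" ([column, row] in pixels: a listed point, or the origin of a listed thing).
The state is a dict: "clock": time; "qpos": joint angles; "qvel": joint speeds; "tau": joint torques, N m; "eef_pos": TCP position; "orientation": TCP orientation; "force": force on the tool from outside, world axes, zero at the start; "wrist_torque": the same for the moment, N m; "width": opening from 0.0 (shut) to 1.0 (fully open).
Only numpy, scipy, OpenCV 4.12 (cv2) and the standard library are available. Lean on these libraries where they do the work, as an engineer would, in place of code of your own. Each camera call takes 0.05 s, during which the arm holds its last target.

## Working session

There is one attempt and no reset: what is moved stays moved. The work goes in short steps, Python scripts to look and compute and a tool call to move; the robot and the scene stay as the last step left them, time stands still between calls to the robot, and variables do not carry over. Pictures are saved under pics/ and viewed, and the job is handed in when it is done.

Besides the shell and the picture viewer there is one more tool, called after "Request:" as name(argument=value, ...), one argument or row to a line, values as JSON. play_rows: Moves the arm, as the interface text tells. Its arguments: {"type":"object","properties":{"series":{"type":"array","items":{"type":"object","properties":{"x":{"type":"number"},"y":{"type":"number"},"z":{"type":"number"},"wx":{"type":"number"},"wy":{"type":"number"},"wz":{"type":"number"},"jaw":{"type":"number"}}}},"grip_force":{"type":"number"}},"required":["series"]}

```bash
ls; mkdir -p pics; python3 - <<'E'
from workcell import *
import cv2,numpy as np
s=get_state();print({k:np.round(v,3).tolist() for k,v in s.items()}); print(pinch_z)
for n in ["scene","side"]:
    p=snapshot(n);cv2.imwrite(f"pics/{n}0.png",p["pixels"][:,:,::-1]);print(n,p["vfov"],p["cx"],p["cy"],p["R"],p["t"])
    for q in ["cab","hinge_a","hinge_b","edge_b","pull_bar","latch_pad","strike_rail","front_jar_mid","front_pot_mid","syrup_mid","carton_mid","roof_carton_mid","roof_tin_mid"]:
        print(n,q,[(np.round(d["xy"],1).tolist(),round(d["confidence"],2)) for d in place_of(p,q)][:3])
E
```

```text
pics
{'clock': 0.0, 'qpos': [1.302, 0.354, 1.634, -0.0, 1.155, -0.002], 'qvel': [-0.0, 0.001, 0.0, -0.001, 0.002, 0.0], 'tau': [-0.003, -60.524, -34.206, -0.0, 0.009, 0.0], 'eef_pos': [0.165, 0.602, 0.231], 'orientation': [[-0.965, 0.264, -0.0], [0.264, 0.965, -0.001], [0.0, -0.001, -1.0]], 'force': [-0.624, -0.572, 1.149], 'wrist_torque': [-0.011, -0.012, -0.051], 'width': 1.001}
0.0187
scene 42.671212178829975 328.80047115657 240.14786104382563 [[ 0.97972943  0.19997977 -0.01176133]
 [ 0.16344624 -0.83193231 -0.53025839]
 [-0.11582558  0.5175874  -0.84775451]] [-0.58151365  0.04180122  1.2836159 ]
scene cab [([382.3, 291.9], 0.76)]
scene hinge_a [([314.9, 144.3], 0.6), ([326.0, 331.3], 0.56), ([322.2, 231.0], 0.22)]
scene hinge_b [([314.9, 144.3], 0.6), ([326.0, 331.3], 0.56), ([322.2, 231.0], 0.22)]
scene edge_b [([322.3, 227.1], 0.89)]
scene pull_bar [([291.5, 277.0], 0.66)]
scene latch_pad [([307.9, 282.3], 0.72)]
scene strike_rail [([363.5, 403.0], 0.63), ([336.1, 294.6], 0.58)]
scene front_jar_mid [([213.1, 273.2], 0.83), ([382.9, 291.2], 0.66)]
scene front_pot_mid [([207.8, 3
[... 387 characters left out ...]
9.09884183e-01]] [ 0.56789843 -0.12015999  1.1618219 ]
side cab []
side hinge_a [([279.7, 138.5], 0.72), ([389.7, 303.0], 0.57), ([384.0, 366.1], 0.54)]
side hinge_b [([279.7, 138.5], 0.72), ([389.7, 303.0], 0.57), ([384.0, 366.1], 0.54)]
side edge_b [([328.3, 220.5], 0.63)]
side pull_bar [([334.3, 173.6], 0.61)]
side latch_pad [([323.5, 188.2], 0.94)]
side strike_rail [([293.4, 188.2], 0.72)]
side front_jar_mid [([426.0, 230.7], 0.67), ([326.8, 220.6], 0.3)]
side front_pot_mid [([403.6, 202.3], 0.8)]
side syrup_mid [([380.6, 365.8], 0.63)]
side carton_mid [([230.4, 220.6], 0.31)]
side roof_carton_mid [([231.3, 222.1], 0.83), ([324.8, 221.9], 0.62)]
side roof_tin_mid [([279.3, 297.6], 0.76)]
```

View pics/scene0.png

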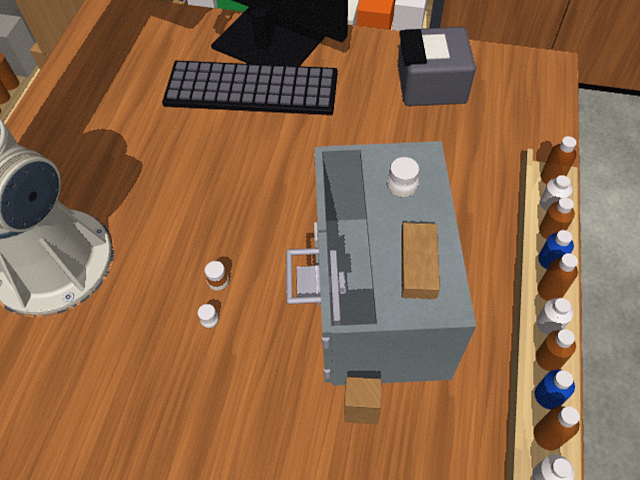

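View pics/side0.png

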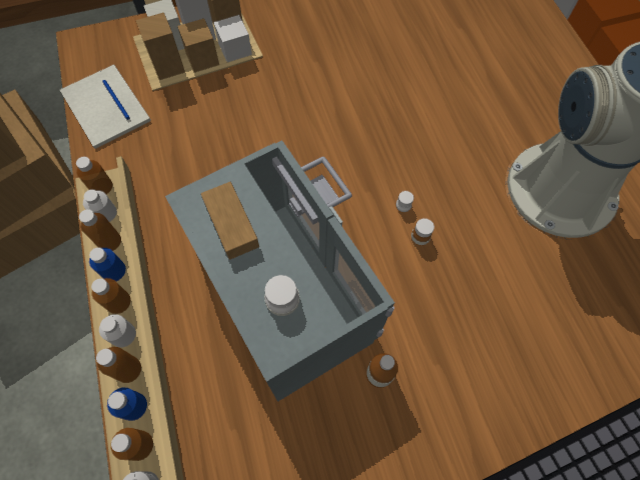

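```bash
cat > h.py <<'E'
import numpy as np
from scipy.optimize import least_squares
CAM={"scene":(42.671212178829975,328.80047115657,240.14786104382563,np.array([[ 0.97972943,0.19997977,-0.01176133],[0.16344624,-0.83193231,-0.53025839],[-0.11582558,0.5175874,-0.84775451]]),np.array([-0.58151365,0.04180122,1.2836159])),
"side":(51.111314787299875,316.812687006477,241.36988826445764,np.array([[-9.57198976e-01,2.89430299e-01,4.71385773e-04],[2.63160920e-01,8.70997003e-01,-4.14862086e-01],[-1.20484233e-01,-3.96981514e-01,-9.09884183e-01]]),np.array([0.56789843,-0.12015999,1.1618219]))}
def proj(n,X):
    v,cx,cy,R,t=CAM[n];f=240/np.tan(np.radians(v/2));c=R@np.asarray(X)+t
    return np.array([cx+f*c[0]/c[2],cy+f*c[1]/c[2]])
def tri(a,b):
    r=least_squares(lambda X:np.r_[proj("scene",X)-a,proj("side",X)-b],[.5,0,.2]);return r.x,np.abs(r.fun).max()
# cabinet points in cab frame
P={"hinge_a":(-.117,-.183,.24),"hinge_b":(-.117,.183,.24),"edge_b":(-.110,.002,.24)}
E
python3 - <<'E'
from h import *
obs={"hinge_a":((326,331.3),(279.7,138.5)),"hinge_b":((314.9,144.3),(389.7,303)),"edge_b":((322.3,227.1),(328.3,220.5)),"pull_bar":((291.5,277),(334.3,173.6)),"latch_pad":((307.9,282.3),(323.5,188.2)),"strike":((336.1,294.6),(293.4,188.2)),"jar":((213.1,273.2),(426,230.7)),"pot":((207.8,319.6),(403.6,202.3)),"rc":((417.5,260),(231.3,222.1)),"tin":((403.4,176.9),(279.3,297.6))}
W={k:tri(*v) for k,v in obs.items()}
for k,v in W.items():print(k,v[0].round(4),round(v[1],2))
E
```

```text
hinge_a [ 0.6214 -0.1491  0.2458] 0.95
hinge_b [0.5326 0.2053 0.2476] 2.06
edge_b [0.5808 0.0357 0.2418] 1.62
pull_bar [ 0.5447 -0.0589  0.2274] 1.22
latch_pad [ 0.5683 -0.0499  0.2014] 1.53
strike [ 0.6204 -0.0647  0.2039] 0.69
jar [0.3539 0.0201 0.0322] 0.17
pot [ 0.3672 -0.0698  0.0098] 0.11
rc [ 0.7422 -0.0032  0.2527] 0.22
tin [0.6987 0.1514 0.2618] 0.94
```

```bash
cat >> h.py <<'E'
M={"hinge_a":(-.117,-.183,.24),"hinge_b":(-.117,.183,.24),"edge_b":(-.110,.002,.24),"pull_bar":(-.174,-.073,.222),"latch_pad":(-.1475,-.073,.2),"strike":(-.1,-.08,.204)}
OBS={"hinge_a":((326,331.3),(279.7,138.5)),"hinge_b":((314.9,144.3),(389.7,303)),"edge_b":((322.3,227.1),(328.3,220.5)),"pull_bar":((291.5,277),(334.3,173.6)),"latch_pad":((307.9,282.3),(323.5,188.2)),"strike":((336.1,294.6),(293.4,188.2))}
def c2w(p,X):
    c,s=np.cos(p[2]),np.sin(p[2]);X=np.asarray(X);return np.array([p[0]+c*X[0]-s*X[1],p[1]+s*X[0]+c*X[1],X[2]])
E
python3 - <<'E'
from h import *
import cv2
ks=[k for k in M]
def res(p,ks=ks):
    return np.concatenate([np.r_[proj("scene",c2w(p,M[k]))-OBS[k][0],proj("side",c2w(p,M[k]))-OBS[k][1]] for k in ks])
r=least_squares(res,[.7,0,.2],loss="soft_l1");print(r.x)
print(dict(zip(ks,res(r.x).reshape(-1,4).round(1).tolist())))
p=r.x
for n in["scene","side"]:
    im=cv2.imread(f"pics/{n}0.png")
    crop=(slice(120,400),slice(190,500)) 
    S=3
    big=cv2.resize(im,None,fx=S,fy=S,interpolation=cv2.INTER_CUBIC)
    def L(A,B,c):
        a=(proj(n,c2w(p,A))+.5)*S-.5;b=(proj(n,c2w(p,B))+.5)*S-.5;cv2.line(big,tuple(int(x) for x in a),tuple(int(x) for x in b),c,1,cv2.LINE_AA)
    q=[(-.124,-.185,.24),(.11,-.185,.24),(.11,.185,.24),(-.124,.185,.24)]
    for i in range(4):L(q[i],q[(i+1)%4],(0,0,255))
    L((-.04,-.185,.24),(-.04,.185,.24),(0,255,255))
    L((-.174,-.118,.222),(-.174,-.028,.222),(0,255,0))
    L((-.1,-.155,.214),(-.1,-.005,.214),(255,0,255))
    y0,x0=(130,250) if n=="scene" else (130,160)
    cv2.imwrite(f"pics/{n}fit.png",big[y0*S:(y0+200)*S,x0*S:(x0+250)*S])
E
```

```text
[0.69101302 0.05667843 0.25250699]
{'hinge_a': [0.5, 2.0, -1.9, 2.2], 'hinge_b': [1.8, 3.6, 1.3, 0.3], 'edge_b': [2.9, 3.5, -1.0, -1.8], 'pull_bar': [-3.0, 0.1, 1.0, 2.1], 'latch_pad': [-2.6, 0.3, -0.7, 0.2], 'strike': [-2.1, -10.8, 5.3, 7.9]}
```

View pics/scenefit.png

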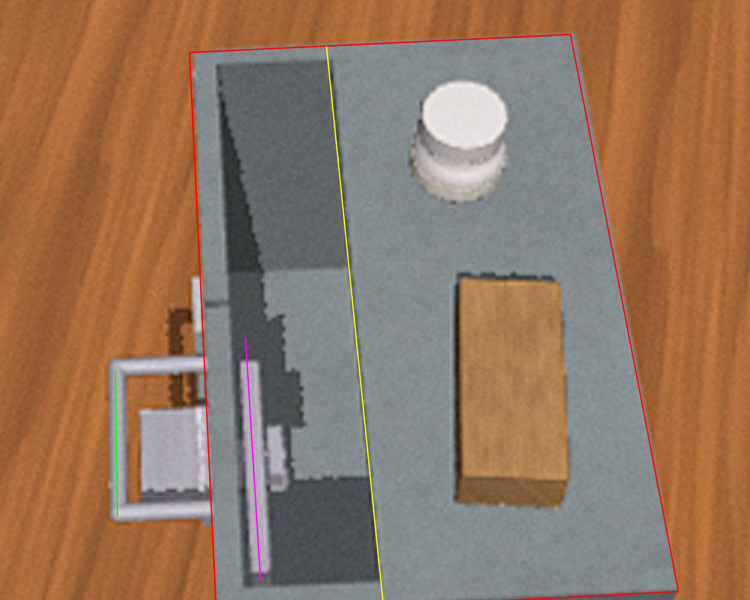

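View pics/sidefit.png

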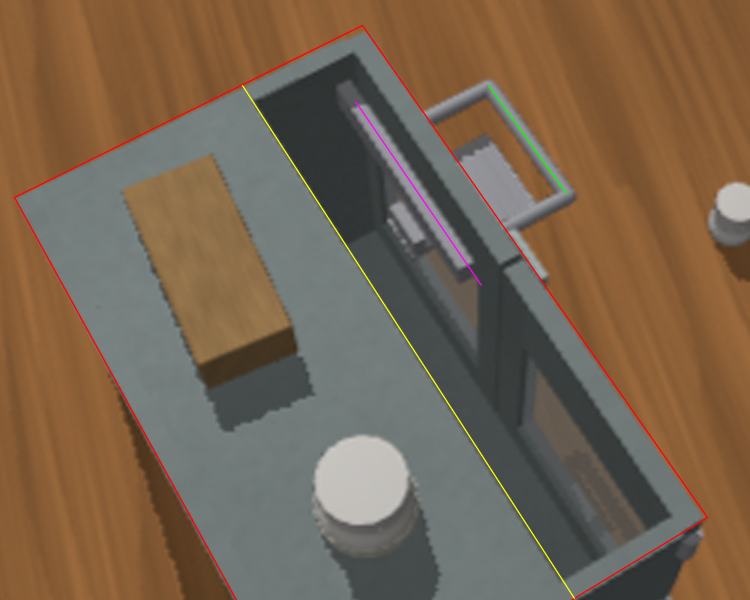

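```bash
cat >> h.py <<'E'
CP=np.array([0.6910,0.0567,0.2525])
from scipy.spatial.transform import Rotation as Ro
def tgt(x,y,z,yaw):
    """cab-frame position, yaw deg = direction of tool y relative to cab +y (ccw about up)"""
    a=CP[2]+np.radians(yaw)
    ty=np.array([-np.sin(a),np.cos(a),0]);tz=np.array([0,0,-1.]);tx=np.cross(ty,tz)
    return c2w(CP,(x,y,z)),np.stack([tx,ty,tz],1)
def rel(p,R,T):
    q,Q=T;d=R.T@(q-p);w=Ro.from_matrix(R.T@Q).as_rotvec(degrees=True)
    return dict(zip(["x","y","z","wx","wy","wz"],[*(d.round(4).tolist()),*(w.round(2).tolist())]))
def w2c(X):
    c,s=np.cos(CP[2]),np.sin(CP[2]);d=np.asarray(X)-[CP[0],CP[1],0];return np.array([c*d[0]+s*d[1],-s*d[0]+c*d[1],d[2]])
def here():
    from workcell import get_state
    s=get_state();R=np.array(s["orientation"]);p=np.array(s["eef_pos"]);ty=R[:,1]
    print("t",round(s["clock"],2),"cab",w2c(p).round(4),"yaw",round(np.degrees(np.arctan2(-ty[0],ty[1])-CP[2]),1),"tilt",R[:2,2].round(4),"F",np.round(s["force"],1),"q",np.round(s["qpos"],2),"w",round(s["width"],3))
    return p,R,s
E
python3 - <<'E'
from h import *
p,R,s=here()
# final over-gap target, 4 calls interpolated, after lift
T=tgt(-.1465,-.073,.33,180)
p1=p+[0,0,.10];print("lift",rel(p,R,(p1,R)))
full=rel(p1,R,T);print(full)
ang=full["wz"]
cp,cR=p1,R
for i in range(1,5):
    q=p1+(T[0]-p1)*i/4;Q=R@Ro.from_rotvec([0,0,ang*i/4],degrees=True).as_matrix()
    if i==4:Q=T[1]
    print(i,rel(cp,cR,(q,Q)));cp,cR=q,Q
E
```

```text
t 1.4 cab [-0.3731  0.6603  0.2313] yaw -29.8 tilt [ 0. -0.] F [-0.3  0.4  0.1] q [ 1.3   0.35  1.63 -0.    1.16 -0.  ] w 0.997
lift {'x': -0.0, 'y': -0.0, 'z': -0.1, 'wx': 0.0, 'wy': 0.0, 'wz': 0.0}
{'x': -0.5606, 'y': -0.5242, 'z': 0.0013, 'wx': 0.0, 'wy': 0.0, 'wz': 150.25}
1 {'x': -0.1402, 'y': -0.131, 'z': 0.0003, 'wx': 0.0, 'wy': 0.0, 'wz': 37.56}
2 {'x': -0.191, 'y': -0.0184, 'z': 0.0003, 'wx': 0.0, 'wy': -0.0, 'wz': 37.56}
3 {'x': -0.1626, 'y': 0.1018, 'z': 0.0003, 'wx': 0.0, 'wy': -0.0, 'wz': 37.56}
4 {'x': -0.0668, 'y': 0.1799, 'z': 0.0003, 'wx': 0.0, 'wy': 0.0, 'wz': 37.56}
```

Request:
play_rows(
  series=[
    {"z": -0.03, "jaw": 0},
    {"z": -0.07, "jaw": 0},
    {"z": -0.1, "jaw": 0},
    {"z": -0.1, "jaw": 0},
    {"z": -0.1, "jaw": 0},
  ],
  grip_force=40,
)

```text
validation failed for argument at $.se...
```

Request:
play_rows(
  series=[
    {"x": -0.028, "y": -0.026, "wz": 7.5, "jaw": 0},
    {"x": -0.056, "y": -0.052, "wz": 15, "jaw": 0},
    {"x": -0.084, "y": -0.078, "wz": 22.5, "jaw": 0},
    {"x": -0.112, "y": -0.105, "wz": 30, "jaw": 0},
    {"x": -0.14, "y": -0.131, "wz": 37.6, "jaw": 0},
  ],
)

```text
validation failed for argument at $.se...
```

Request:
play_rows(
  series=[
    {"x": -0.038, "y": -0.004, "wz": 7.5, "jaw": 0},
    {"x": -0.076, "y": -0.007, "wz": 15, "jaw": 0},
    {"x": -0.115, "y": -0.011, "wz": 22.5, "jaw": 0},
    {"x": -0.153, "y": -0.015, "wz": 30, "jaw": 0},
    {"x": -0.191, "y": -0.018, "wz": 37.6, "jaw": 0},
  ],
)

```text
validation failed for argument at $.se...
```

Request:
play_rows(
  series=[
    {"x": -0.033, "y": 0.02, "wz": 7.5, "jaw": 0},
    {"x": -0.065, "y": 0.041, "wz": 15, "jaw": 0},
    {"x": -0.098, "y": 0.061, "wz": 22.5, "jaw": 0},
    {"x": -0.13, "y": 0.081, "wz": 30, "jaw": 0},
    {"x": -0.163, "y": 0.102, "wz": 37.6, "jaw": 0},
  ],
)

```text
validation failed for argument at $.se...
```

```bash
python3 - <<'E'
from h import *
p,R,s=here();print(rel(p,R,tgt(-.1465,-.073,.33,180)))
E
```

```text
t 1.4 cab [-0.3731  0.6603  0.2313] yaw -29.8 tilt [ 0. -0.] F [-0.3  0.4  0.1] q [ 1.3   0.35  1.63 -0.    1.16 -0.  ] w 0.997
{'x': -0.5606, 'y': -0.5242, 'z': -0.0987, 'wx': 0.0, 'wy': 0.0, 'wz': 150.25}
```

Request:
play_rows(
  series=[
    {"x": 0, "y": 0, "z": -0.03, "wx": 0, "wy": 0, "wz": 0, "jaw": 0},
    {"x": 0, "y": 0, "z": -0.07, "wx": 0, "wy": 0, "wz": 0, "jaw": 0},
    {"x": 0, "y": 0, "z": -0.1, "wx": 0, "wy": 0, "wz": 0, "jaw": 0},
    {"x": 0, "y": 0, "z": -0.1, "wx": 0, "wy": 0, "wz": 0, "jaw": 0},
    {"x": 0, "y": 0, "z": -0.1, "wx": 0, "wy": 0, "wz": 0, "jaw": 0},
  ],
  grip_force=40,
)

```text
clock: 1.9
eef_pos: [0.1648, 0.6031, 0.3318]
orientation: [[-0.965, 0.264, 0.0], [0.264, 0.965, 0.001], [-0.0, 0.001, -1.0]]
force: [-0.4, 0.0, -0.8]
width: 0.144
```

Request:
play_rows(
  series=[
    {"x": -0.028, "y": -0.026, "z": 0, "wx": 0, "wy": 0, "wz": 7.5, "jaw": 0},
    {"x": -0.056, "y": -0.052, "z": 0, "wx": 0, "wy": 0, "wz": 15, "jaw": 0},
    {"x": -0.084, "y": -0.078, "z": 0, "wx": 0, "wy": 0, "wz": 22.5, "jaw": 0},
    {"x": -0.112, "y": -0.105, "z": 0, "wx": 0, "wy": 0, "wz": 30, "jaw": 0},
    {"x": -0.14, "y": -0.131, "z": 0, "wx": 0, "wy": 0, "wz": 37.6, "jaw": 0},
  ],
)

```text
clock: 2.4
eef_pos: [0.2654, 0.4375, 0.3296]
orientation: [[-0.599, 0.801, -0.001], [0.801, 0.599, -0.002], [-0.001, -0.002, -1.0]]
force: [0.5, 0.6, 1.1]
width: 0.001
```

Request:
play_rows(
  series=[
    {"x": -0.038, "y": -0.004, "z": 0, "wx": 0, "wy": 0, "wz": 7.5, "jaw": 0},
    {"x": -0.076, "y": -0.007, "z": 0, "wx": 0, "wy": 0, "wz": 15, "jaw": 0},
    {"x": -0.115, "y": -0.011, "z": 0, "wx": 0, "wy": 0, "wz": 22.5, "jaw": 0},
    {"x": -0.153, "y": -0.015, "z": 0, "wx": 0, "wy": 0, "wz": 30, "jaw": 0},
    {"x": -0.191, "y": -0.018, "z": 0, "wx": 0, "wy": 0, "wz": 37.6, "jaw": 0},
  ],
)

```text
clock: 2.9
eef_pos: [0.366, 0.2745, 0.3299]
orientation: [[0.014, 1.0, -0.002], [1.0, -0.014, -0.001], [-0.001, -0.002, -1.0]]
force: [0.7, -0.1, -0.0]
width: -0.003
```

Request:
play_rows(
  series=[
    {"x": -0.033, "y": 0.02, "z": 0, "wx": 0, "wy": 0, "wz": 7.5, "jaw": 0},
    {"x": -0.065, "y": 0.041, "z": 0, "wx": 0, "wy": 0, "wz": 15, "jaw": 0},
    {"x": -0.098, "y": 0.061, "z": 0, "wx": 0, "wy": 0, "wz": 22.5, "jaw": 0},
    {"x": -0.13, "y": 0.081, "z": 0, "wx": 0, "wy": 0, "wz": 30, "jaw": 0},
    {"x": -0.163, "y": 0.102, "z": 0, "wx": 0, "wy": 0, "wz": 37.6, "jaw": 0},
  ],
)

```text
clock: 3.4
eef_pos: [0.4666, 0.111, 0.3298]
orientation: [[0.621, 0.784, -0.002], [0.784, -0.621, -0.0], [-0.002, -0.002, -1.0]]
force: [-0.8, 1.0, 0.1]
width: -0.001
```

```bash
python3 - <<'E'
from h import *
p,R,s=here();print(rel(p,R,tgt(-.1465,-.073,.33,180)))
E
```

```text
t 3.4 cab [-0.2038  0.1086  0.3298] yaw -142.9 tilt [-0.0023 -0.0004] F [-0.8  1.   0.1] q [0.23 0.04 1.81 0.   1.3  0.9 ] w -0.001
{'x': -0.064, 'y': 0.1794, 'z': -0.0003, 'wx': -0.05, 'wy': 0.13, 'wz': 37.14}
```

Request:
play_rows(
  series=[
    {"x": -0.017, "y": 0.045, "z": 0, "wx": 0, "wy": 0, "wz": 8, "jaw": 0},
    {"x": -0.033, "y": 0.09, "z": 0, "wx": 0, "wy": 0, "wz": 16, "jaw": 0},
    {"x": -0.05, "y": 0.135, "z": 0, "wx": 0, "wy": 0, "wz": 24, "jaw": 0},
    {"x": -0.0665, "y": 0.18, "z": 0, "wx": 0, "wy": 0, "wz": 32, "jaw": 0},
    {"x": -0.0665, "y": 0.18, "z": 0, "wx": 0, "wy": 0, "wz": 37.5, "jaw": 0},
  ],
)

```text
clock: 3.9
eef_pos: [0.5689, -0.0553, 0.3291]
orientation: [[0.971, 0.24, -0.002], [0.24, -0.971, -0.001], [-0.002, 0.001, -1.0]]
force: [-0.3, 1.0, 0.6]
width: -0.002
```

```bash
python3 - <<'E'
from h import *
from workcell import *
import cv2
p,R,s=here();print(rel(p,R,tgt(-.1465,-.073,.23,180)))
for n in ["wrist","scene"]:
    k=snapshot(n);im=k["pixels"][:,:,::-1].copy()
    if n=="scene": im=cv2.resize(im[130:330,250:500],None,fx=3,fy=3)
    cv2.imwrite(f"pics/{n}1.png",im)
    if n=="wrist":
        H=np.array(k["hand_eye"]);f=240/np.tan(np.radians(k["vfov"]/2))
        for q in ["pull_bar","latch_pad","hinge_a","edge_b"]:
            for d in place_of(k,q)[:2]:
                u=np.array(d["xy"])-[k["cx"],k["cy"]];r=np.hypot(*u);th=r/f
                ray=R@(H[:3,:3]@np.r_[u/r*np.sin(th),np.cos(th)]);o=p+R@H[:3,3]
                z={"pull_bar":.222,"latch_pad":.2}.get(q,.24)
                X=o+ray*(z-o[2])/ray[2];print(q,np.round(d["xy"],1),d["confidence"],w2c(X).round(4))
E
```

```text
t 3.9 cab [-0.1462 -0.078   0.3291] yaw -180.6 tilt [-0.0019 -0.0014] F [-0.3  1.   0.6] q [-0.1   0.19  1.63 -0.    1.32  1.23] w -0.002
{'x': -0.0002, 'y': -0.0051, 'z': 0.0991, 'wx': 0.05, 'wy': 0.13, 'wz': -0.59}
pull_bar [307.5 282.9] 0.76 [-0.1759 -0.0708  0.222 ]
hinge_a [467.7 213.3] 0.91 [-0.1197 -0.1796  0.24  ]
hinge_a [  2.5 221.7] 0.8 [-0.117   0.1889  0.24  ]
edge_b [194.3 201.7] 0.7 [-0.1104  0.0018  0.24  ]
```

View pics/wrist1.png

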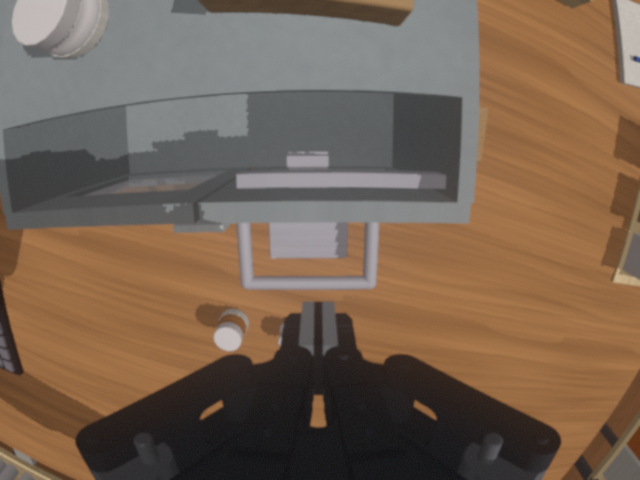

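View pics/scene1.png

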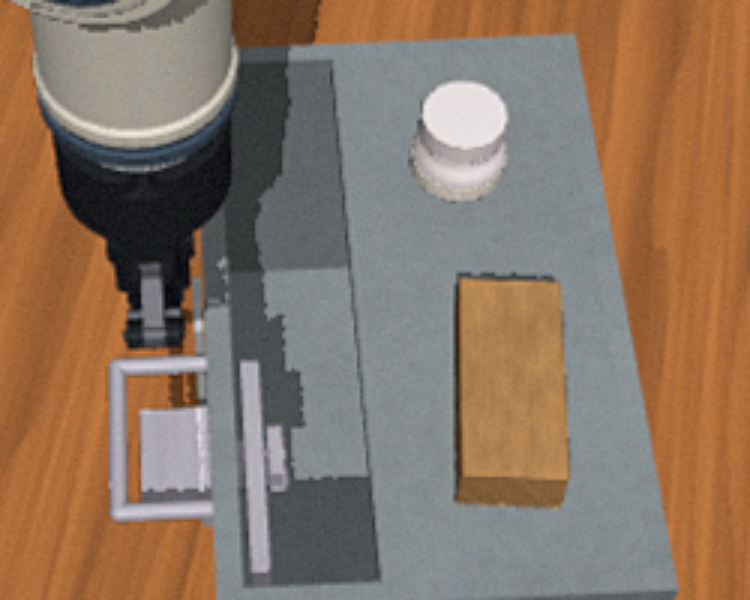

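Request:
play_rows(
  series=[
    {"x": 0, "y": -0.005, "z": 0.02, "wx": 0, "wy": 0, "wz": -0.5, "jaw": 0},
    {"x": 0, "y": -0.005, "z": 0.05, "wx": 0, "wy": 0, "wz": -0.5, "jaw": 0},
    {"x": 0, "y": -0.005, "z": 0.08, "wx": 0, "wy": 0, "wz": -0.5, "jaw": 0},
    {"x": -0.002, "y": -0.005, "z": 0.1, "wx": 0, "wy": 0, "wz": -0.5, "jaw": 0},
    {"x": -0.004, "y": -0.005, "z": 0.12, "wx": 0, "wy": 0, "wz": -0.5, "jaw": 0},
  ],
)

```text
clock: 4.7
eef_pos: [0.5617, -0.0459, 0.2103]
orientation: [[0.965, 0.261, -0.0], [0.261, -0.965, 0.0], [-0.0, -0.0, -1.0]]
force: [-0.0, 1.3, 0.6]
width: 0.002
```

```bash
python3 - <<'E'
from h import *
p,R,s=here();print(rel(p,R,tgt(-.1515,-.073,.194,180)))
E
```

```text
t 4.7 cab [-0.1508 -0.067   0.2103] yaw -179.4 tilt [-0.0003  0.0001] F [-0.   1.3  0.6] q [-0.08  0.28  1.79  0.    1.07  1.22] w 0.002
{'x': -0.0007, 'y': 0.006, 'z': 0.0163, 'wx': -0.01, 'wy': 0.02, 'wz': 0.64}
```

Request:
play_rows(
  series=[
    {"x": -0.001, "y": 0.003, "z": 0.003, "wx": 0, "wy": 0, "wz": 0.5, "jaw": 0},
    {"x": -0.001, "y": 0.006, "z": 0.007, "wx": 0, "wy": 0, "wz": 0.5, "jaw": 0},
    {"x": -0.001, "y": 0.006, "z": 0.01, "wx": 0, "wy": 0, "wz": 0.5, "jaw": 0},
    {"x": -0.001, "y": 0.006, "z": 0.0135, "wx": 0, "wy": 0, "wz": 0.5, "jaw": 0},
    {"x": -0.001, "y": 0.006, "z": 0.0135, "wx": 0, "wy": 0, "wz": 0.5, "jaw": 0},
  ],
)

```text
clock: 5.2
eef_pos: [0.5636, -0.053, 0.1984]
orientation: [[0.968, 0.249, 0.002], [0.249, -0.968, -0.0], [0.002, 0.001, -1.0]]
force: [0.5, -0.6, 3.6]
width: -0.001
```

```bash
python3 - <<'E'
from h import *
p,R,s=here()
E
```

```text
t 5.2 cab [-0.1508 -0.0744  0.1984] yaw -180.0 tilt [ 0.0017 -0.0002] F [ 0.5 -0.6  3.6] q [-0.1   0.3   1.79 -0.    1.05  1.22] w -0.001
```

Request:
play_rows(
  series=[
    {"x": 0, "y": 0, "z": 0.001, "wx": 0, "wy": 0, "wz": 0, "jaw": 0},
    {"x": 0, "y": 0, "z": 0.002, "wx": 0, "wy": 0, "wz": 0, "jaw": 0},
    {"x": 0, "y": 0, "z": 0.003, "wx": 0, "wy": 0, "wz": 0, "jaw": 0},
    {"x": 0, "y": 0, "z": 0.004, "wx": 0, "wy": 0, "wz": 0, "jaw": 0},
    {"x": 0, "y": 0, "z": 0.005, "wx": 0, "wy": 0, "wz": 0, "jaw": 0},
  ],
)

```text
clock: 5.7
eef_pos: [0.5634, -0.0531, 0.1931]
orientation: [[0.969, 0.249, 0.001], [0.249, -0.969, -0.0], [0.001, 0.0, -1.0]]
force: [1.4, -0.2, 6.3]
width: 0.001
```

```bash
python3 - <<'E'
from h import *
p,R,s=here()
E
```

```text
t 5.7 cab [-0.151  -0.0745  0.1931] yaw -180.1 tilt [ 0.0012 -0.0002] F [ 1.4 -0.2  6.3] q [-0.1   0.3   1.8  -0.    1.04  1.22] w 0.001
```

Request:
play_rows(
  series=[
    {"x": 0, "y": 0, "z": 0.0005, "wx": 0, "wy": 0, "wz": 0, "jaw": 0},
    {"x": 0, "y": 0, "z": 0.001, "wx": 0, "wy": 0, "wz": 0, "jaw": 0},
    {"x": 0, "y": 0, "z": 0.0015, "wx": 0, "wy": 0, "wz": 0, "jaw": 0},
    {"x": 0, "y": 0, "z": 0.002, "wx": 0, "wy": 0, "wz": 0, "jaw": 0},
    {"x": 0, "y": 0, "z": 0.002, "wx": 0, "wy": 0, "wz": 0, "jaw": 0},
  ],
)

```text
clock: 6.2
eef_pos: [0.5636, -0.053, 0.1919]
orientation: [[0.969, 0.249, 0.002], [0.249, -0.969, -0.0], [0.002, 0.0, -1.0]]
force: [0.3, -0.0, 12.3]
width: 0.002
```

```bash
python3 - <<'E'
from h import *
p,R,s=here()
E
```

```text
t 6.2 cab [-0.1508 -0.0744  0.1919] yaw -180.1 tilt [ 0.0017 -0.0001] F [ 0.3 -0.  12.3] q [-0.1   0.3   1.8   0.    1.04  1.22] w 0.002
```

```bash
cat >> h.py <<'E'
HA=np.array([-.117,-.183])
def leafA(th,u,v,z):
    c,s=np.cos(th),np.sin(th)
    ey=np.array([-s,c]);out=np.array([-c,-s]) # along leaf, outward
    q=HA+u*ey+v*out
    return tgt(q[0],q[1],z,180+np.degrees(th))
E
python3 - <<'E'
from h import *
p,R,s=here()
for th in (0,.03,.07,.11):print(th,rel(p,R,leafA(th,.1086,.0415,.1919)))
E
```

```text
t 6.2 cab [-0.1508 -0.0744  0.1919] yaw -180.1 tilt [ 0.0017 -0.0001] F [ 0.3 -0.  12.3] q [-0.1   0.3   1.8   0.    1.04  1.22] w 0.002
0 {'x': -0.0077, 'y': 0.0, 'z': -0.0, 'wx': 0.03, 'wy': -0.09, 'wz': -0.05}
0.03 {'x': -0.011, 'y': 0.0013, 'z': -0.0, 'wx': 0.03, 'wy': -0.09, 'wz': -1.77}
0.07 {'x': -0.0152, 'y': 0.0032, 'z': -0.0, 'wx': 0.03, 'wy': -0.09, 'wz': -4.06}
0.11 {'x': -0.0194, 'y': 0.0052, 'z': -0.0, 'wx': 0.03, 'wy': -0.09, 'wz': -6.36}
```

Request:
play_rows(
  series=[
    {"x": -0.004, "y": 0, "z": 0, "wx": 0, "wy": 0, "wz": 0, "jaw": 0},
    {"x": -0.0077, "y": 0, "z": 0, "wx": 0, "wy": 0, "wz": 0, "jaw": 0},
    {"x": -0.011, "y": 0.0013, "z": 0, "wx": 0, "wy": 0, "wz": -1.7, "jaw": 0},
    {"x": -0.0152, "y": 0.0032, "z": 0, "wx": 0, "wy": 0, "wz": -4, "jaw": 0},
    {"x": -0.0194, "y": 0.0052, "z": 0, "wx": 0, "wy": 0, "wz": -6.3, "jaw": 0},
  ],
)

```text
clock: 6.7
eef_pos: [0.547, -0.0634, 0.1919]
orientation: [[0.935, 0.355, 0.004], [0.355, -0.935, -0.001], [0.003, 0.002, -1.0]]
force: [3.0, -2.5, 8.3]
width: 0.001
```

```bash
python3 - <<'E'
from h import *
from workcell import *
import cv2
p,R,s=here()
k=snapshot("wrist");cv2.imwrite("pics/w2.png",k["pixels"][:,:,::-1])
for th in (.15,.2,.25,.3,.36):print(th,rel(p,R,leafA(th,.1086,.0415,.1919)))
E
```

```text
t 6.7 cab [-0.1695 -0.0803  0.1919] yaw -173.7 tilt [ 0.0037 -0.0009] F [ 3.  -2.5  8.3] q [-0.12  0.28  1.84 -0.    1.02  1.09] w 0.001
0.15 {'x': -0.0049, 'y': 0.001, 'z': -0.0, 'wx': 0.13, 'wy': -0.18, 'wz': -2.25}
0.2 {'x': -0.0102, 'y': 0.0034, 'z': -0.0, 'wx': 0.13, 'wy': -0.18, 'wz': -5.11}
0.25 {'x': -0.0154, 'y': 0.0061, 'z': -0.0, 'wx': 0.14, 'wy': -0.17, 'wz': -7.98}
0.3 {'x': -0.0204, 'y': 0.009, 'z': -0.0, 'wx': 0.14, 'wy': -0.17, 'wz': -10.84}
0.36 {'x': -0.0262, 'y': 0.0128, 'z': -0.0, 'wx': 0.15, 'wy': -0.16, 'wz': -14.28}
```

View pics/w2.png

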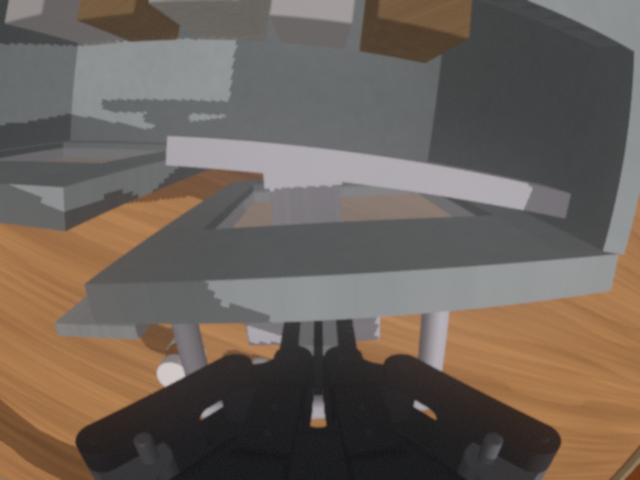

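Request:
play_rows(
  series=[
    {"x": -0.0055, "y": 0.001, "z": 0.0005, "wx": 0, "wy": 0, "wz": -2.2, "jaw": 0},
    {"x": -0.0107, "y": 0.0034, "z": 0.0005, "wx": 0, "wy": 0, "wz": -5.1, "jaw": 0},
    {"x": -0.0158, "y": 0.0061, "z": 0.0005, "wx": 0, "wy": 0, "wz": -8, "jaw": 0},
    {"x": -0.0208, "y": 0.009, "z": 0.0005, "wx": 0, "wy": 0, "wz": -10.8, "jaw": 0},
    {"x": -0.0266, "y": 0.0128, "z": 0.0005, "wx": 0, "wy": 0, "wz": -14.2, "jaw": 0},
  ],
)

```text
clock: 7.25
eef_pos: [0.5276, -0.085, 0.1919]
orientation: [[0.819, 0.574, 0.006], [0.574, -0.819, -0.001], [0.004, 0.004, -1.0]]
force: [5.6, -2.2, 8.9]
width: 0.005
```

```bash
python3 - <<'E'
from h import *
p,R,s=here()
for th in (.42,.5,.58,.66,.74):print(th,rel(p,R,leafA(th,.1086,.0415,.1915)))
E
```

```text
t 7.25 cab [-0.1936 -0.0964  0.1919] yaw -159.4 tilt [ 0.0059 -0.0013] F [ 5.6 -2.2  8.9] q [-0.16  0.25  1.87 -0.    1.01  0.8 ] w 0.005
0.42 {'x': -0.0067, 'y': 0.0021, 'z': 0.0004, 'wx': 0.26, 'wy': -0.23, 'wz': -3.49}
0.5 {'x': -0.015, 'y': 0.0063, 'z': 0.0004, 'wx': 0.27, 'wy': -0.22, 'wz': -8.07}
0.58 {'x': -0.023, 'y': 0.0111, 'z': 0.0003, 'wx': 0.28, 'wy': -0.21, 'wz': -12.66}
0.66 {'x': -0.0305, 'y': 0.0166, 'z': 0.0003, 'wx': 0.29, 'wy': -0.19, 'wz': -17.24}
0.74 {'x': -0.0376, 'y': 0.0226, 'z': 0.0003, 'wx': 0.3, 'wy': -0.18, 'wz': -21.82}
```

Request:
play_rows(
  series=[
    {"x": -0.0067, "y": 0.002, "z": 0, "wx": 0, "wy": 0, "wz": -3.5, "jaw": 0},
    {"x": -0.015, "y": 0.006, "z": -0.003, "wx": 0, "wy": 0, "wz": -8, "jaw": 0},
    {"x": -0.023, "y": 0.011, "z": -0.007, "wx": 0, "wy": 0, "wz": -12.6, "jaw": 0},
    {"x": -0.0305, "y": 0.0165, "z": -0.01, "wx": 0, "wy": 0, "wz": -17.2, "jaw": 0},
    {"x": -0.0376, "y": 0.0225, "z": -0.013, "wx": 0, "wy": 0, "wz": -21.8, "jaw": 0},
  ],
)

```text
clock: 7.75
eef_pos: [0.5064, -0.1241, 0.2029]
orientation: [[0.546, 0.838, -0.001], [0.838, -0.546, 0.001], [0.0, -0.001, -1.0]]
force: [1.9, 1.4, -1.7]
width: 0.0
```

```bash
python3 - <<'E'
from h import *
p,R,s=here()
for th in (.84,.95,1.06,1.17,1.28):print(th,rel(p,R,leafA(th,.1086,.0415,.205)))
E
```

```text
t 7.75 cab [-0.2239 -0.129   0.2029] yaw -137.6 tilt [-0.0012  0.0008] F [ 1.9  1.4 -1.7] q [-0.24  0.22  1.88  0.    1.04  0.33] w 0.0
0.84 {'x': -0.0096, 'y': 0.0081, 'z': -0.0021, 'wx': -0.08, 'wy': -0.01, 'wz': -5.7}
0.95 {'x': -0.0207, 'y': 0.0144, 'z': -0.0021, 'wx': -0.08, 'wy': -0.01, 'wz': -12.0}
1.06 {'x': -0.031, 'y': 0.0219, 'z': -0.0021, 'wx': -0.08, 'wy': -0.02, 'wz': -18.3}
1.17 {'x': -0.0405, 'y': 0.0305, 'z': -0.0021, 'wx': -0.08, 'wy': -0.02, 'wz': -24.61}
1.28 {'x': -0.0489, 'y': 0.0401, 'z': -0.0022, 'wx': -0.08, 'wy': -0.02, 'wz': -30.91}
```

Request:
play_rows(
  series=[
    {"x": -0.0096, "y": 0.0065, "z": -0.002, "wx": 0, "wy": 0, "wz": -5.7, "jaw": 0},
    {"x": -0.0207, "y": 0.014, "z": -0.002, "wx": 0, "wy": 0, "wz": -12, "jaw": 0},
    {"x": -0.031, "y": 0.0217, "z": -0.002, "wx": 0, "wy": 0, "wz": -18.3, "jaw": 0},
    {"x": -0.0405, "y": 0.0305, "z": -0.002, "wx": 0, "wy": 0, "wz": -24.6, "jaw": 0},
    {"x": -0.049, "y": 0.04, "z": -0.002, "wx": 0, "wy": 0, "wz": -30.9, "jaw": 0},
  ],
)

```text
clock: 8.25
eef_pos: [0.5132, -0.187, 0.2047]
orientation: [[0.037, 0.999, -0.001], [0.999, -0.037, 0.001], [0.001, -0.001, -1.0]]
force: [2.0, 3.2, 1.0]
width: -0.004
```

```bash
python3 - <<'E'
from h import *
p,R,s=here()
for th in (1.38,1.48,1.57,1.65,1.7):print(th,rel(p,R,leafA(th,.1086,.0415,.205)))
E
```

```text
t 8.25 cab [-0.233  -0.1916  0.2047] yaw -106.6 tilt [-0.001   0.0013] F [2.  3.2 1. ] q [-0.35  0.26  1.83  0.    1.05 -0.32] w -0.004
1.38 {'x': -0.0107, 'y': 0.0048, 'z': -0.0003, 'wx': -0.05, 'wy': -0.07, 'wz': -5.68}
1.48 {'x': -0.0208, 'y': 0.0105, 'z': -0.0003, 'wx': -0.05, 'wy': -0.08, 'wz': -11.4}
1.57 {'x': -0.0294, 'y': 0.0165, 'z': -0.0003, 'wx': -0.05, 'wy': -0.08, 'wz': -16.56}
1.65 {'x': -0.0365, 'y': 0.0224, 'z': -0.0003, 'wx': -0.04, 'wy': -0.08, 'wz': -21.14}
1.7 {'x': -0.0407, 'y': 0.0264, 'z': -0.0003, 'wx': -0.04, 'wy': -0.08, 'wz': -24.01}
```

Request:
play_rows(
  series=[
    {"x": -0.0107, "y": 0.0048, "z": 0, "wx": 0, "wy": 0, "wz": -5.7, "jaw": 0},
    {"x": -0.0208, "y": 0.0105, "z": 0, "wx": 0, "wy": 0, "wz": -11.4, "jaw": 0},
    {"x": -0.0294, "y": 0.0165, "z": 0, "wx": 0, "wy": 0, "wz": -16.5, "jaw": 0},
    {"x": -0.0365, "y": 0.0224, "z": 0, "wx": 0, "wy": 0, "wz": -21, "jaw": 0},
    {"x": -0.0407, "y": 0.0264, "z": 0, "wx": 0, "wy": 0, "wz": -24, "jaw": 0},
  ],
)

```text
clock: 8.75
eef_pos: [0.5379, -0.2288, 0.2045]
orientation: [[-0.371, 0.929, -0.002], [0.929, 0.371, 0.001], [0.002, -0.001, -1.0]]
force: [-0.5, 2.4, 1.6]
width: 0.002
```

```bash
python3 - <<'E'
from h import *
p,R,s=here()
print(rel(p,R,leafA(1.69,.1086,.032,.205)))
E
```

```text
t 8.75 cab [-0.2195 -0.2382  0.2045] yaw -82.7 tilt [-0.0017  0.0013] F [-0.5  2.4  1.6] q [-0.4   0.32  1.75  0.    1.08 -0.79] w 0.002
{'x': 0.0106, 'y': -0.0001, 'z': -0.0005, 'wx': -0.07, 'wy': -0.1, 'wz': 0.48}
```

Back off the bar by ~9 mm, then lift out.

Request:
play_rows(
  series=[
    {"x": 0.004, "y": 0, "z": 0, "wx": 0, "wy": 0, "wz": 0, "jaw": 0},
    {"x": 0.009, "y": 0, "z": 0, "wx": 0, "wy": 0, "wz": 0, "jaw": 0},
    {"x": 0.009, "y": 0, "z": -0.03, "wx": 0, "wy": 0, "wz": 0, "jaw": 0},
    {"x": 0.009, "y": 0, "z": -0.075, "wx": 0, "wy": 0, "wz": 0, "jaw": 0},
    {"x": 0.009, "y": 0, "z": -0.12, "wx": 0, "wy": 0, "wz": 0, "jaw": 0},
  ],
)

```text
clock: 9.25
eef_pos: [0.5338, -0.2195, 0.3259]
orientation: [[-0.367, 0.93, -0.002], [0.93, 0.367, 0.001], [0.002, -0.002, -1.0]]
force: [1.0, -0.7, 0.3]
width: -0.002
```

```bash
python3 - <<'E'
from h import *
from workcell import *
import cv2
p,R,s=here()
a=snapshot("scene");b=snapshot("side")
im=np.hstack([cv2.resize(a["pixels"][100:430,180:500],(400,412)),cv2.resize(b["pixels"][100:430,160:480],(400,412))])
cv2.imwrite("pics/a3.png",im[:,:,::-1])
print(rel(p,R,tgt(-.083,.045,.33,-90)))
for n in("edge_b","pull_bar"):
    print(n,[np.round(d["xy"],1).tolist()+[d["confidence"]] for k in(a,b) for d in place_of(k,n)[:2]])
print("expected pull_bar at 1.69", [proj(n,leafA(1.69,.11,.057,.222)[0]) for n in("scene","side")])
E
```

```text
t 9.25 cab [-0.2212 -0.2282  0.3259] yaw -82.9 tilt [-0.0023  0.001 ] F [ 1.  -0.7  0.3] q [-0.39  0.2   1.62  0.    1.32 -0.77] w -0.002
{'x': 0.2541, 'y': 0.1708, 'z': -0.004, 'wx': -0.11, 'wy': -0.1, 'wz': 7.08}
edge_b [[325.4, 228.7, 0.75], [333.6, 290.7, 0.44], [329.3, 220.7, 0.73]]
pull_bar [[264.3, 386.7, 0.71], [302.5, 97.3, 0.64]]
expected pull_bar at 1.69 [array([259.69310184, 385.52129086]), array([306.31478767,  98.9491452 ])]
```

View pics/a3.png

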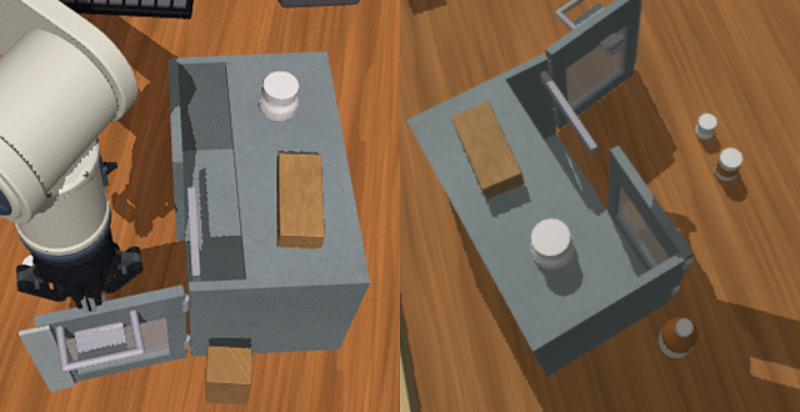

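Request:
play_rows(
  series=[
    {"x": 0.037, "y": 0.025, "z": -0.004, "wx": 0, "wy": 0, "wz": 1, "jaw": 0},
    {"x": 0.074, "y": 0.05, "z": -0.004, "wx": 0, "wy": 0, "wz": 2, "jaw": 0},
    {"x": 0.11, "y": 0.074, "z": -0.004, "wx": 0, "wy": 0, "wz": 3, "jaw": 0},
    {"x": 0.147, "y": 0.099, "z": -0.004, "wx": 0, "wy": 0, "wz": 5, "jaw": 0},
    {"x": 0.184, "y": 0.124, "z": -0.004, "wx": 0, "wy": 0, "wz": 7, "jaw": 0},
  ],
)

```text
clock: 10.05
eef_pos: [0.5816, -0.002, 0.3274]
orientation: [[-0.25, 0.968, -0.003], [0.968, 0.25, -0.0], [0.001, -0.003, -1.0]]
force: [-0.3, 0.4, 0.8]
width: 0.002
```

Request:
play_rows(
  series=[
    {"x": 0.03, "y": 0.02, "z": 0, "wx": 0, "wy": 0, "wz": 0, "jaw": 0},
    {"x": 0.05, "y": 0.037, "z": 0, "wx": 0, "wy": 0, "wz": 0, "jaw": 0},
    {"x": 0.064, "y": 0.055, "z": 0, "wx": 0, "wy": 0, "wz": 0, "jaw": 0},
    {"x": 0.064, "y": 0.055, "z": 0, "wx": 0, "wy": 0, "wz": 0, "jaw": 0},
    {"x": 0.064, "y": 0.055, "z": 0, "wx": 0, "wy": 0, "wz": 0, "jaw": 0},
  ],
)

```text
clock: 10.55
eef_pos: [0.6187, 0.0721, 0.3274]
orientation: [[-0.253, 0.967, -0.003], [0.967, 0.253, -0.001], [0.0, -0.003, -1.0]]
force: [0.3, 0.2, -0.8]
width: -0.001
```

```bash
python3 - <<'E'
from h import *
p,R,s=here()
print(rel(p,R,tgt(-.083,.045,.2,-90)))
E
```

```text
t 10.55 cab [-0.0662  0.033   0.3274] yaw -89.8 tilt [-0.0033 -0.0007] F [ 0.3  0.2 -0.8] q [ 0.11  0.28  1.52 -0.    1.34 -0.14] w -0.001
{'x': 0.012, 'y': -0.0164, 'z': 0.1275, 'wx': -0.19, 'wy': -0.01, 'wz': 0.18}
```

Request:
play_rows(
  series=[
    {"x": 0.012, "y": -0.013, "z": 0, "wx": 0, "wy": 0, "wz": 0, "jaw": 0},
    {"x": 0.012, "y": -0.013, "z": 0.03, "wx": 0, "wy": 0, "wz": 0, "jaw": 0},
    {"x": 0.012, "y": -0.013, "z": 0.065, "wx": 0, "wy": 0, "wz": 0, "jaw": 0},
    {"x": 0.012, "y": -0.013, "z": 0.1, "wx": 0, "wy": 0, "wz": 0, "jaw": 0},
    {"x": 0.012, "y": -0.013, "z": 0.125, "wx": 0, "wy": 0, "wz": 0, "jaw": 0},
  ],
)

```text
clock: 11.05
eef_pos: [0.602, 0.079, 0.2016]
orientation: [[-0.251, 0.968, -0.003], [0.968, 0.251, -0.001], [0.0, -0.003, -1.0]]
force: [0.4, -0.2, 1.0]
width: 0.002
```

```bash
cat >> h.py <<'E'
HB=np.array([-.117,.183])
def leafB(th,u,v,z,yaw=-90):
    """u along leaf from hinge, v inward from mid-plane"""
    c,s=np.cos(th),np.sin(th)
    ey=np.array([-s,-c]);inn=np.array([c,-s])
    q=HB+u*ey+v*inn
    return tgt(q[0],q[1],z,yaw-np.degrees(th)*0)
E
python3 - <<'E'
from h import *
p,R,s=here()
print("inward check",leafB(1.57,.14,.02,.2)[0])
for th in (0,.1,.2,.3,.4):print(th,rel(p,R,leafB(th,.14,.0215,.2)))
E
```

```text
t 11.05 cab [-0.0806  0.0438  0.2016] yaw -89.9 tilt [-0.0032 -0.0007] F [ 0.4 -0.2  1. ] q [ 0.13  0.36  1.7  -0.    1.09 -0.13] w 0.002
inward check [0.40147101 0.15022232 0.2       ]
0 {'x': -0.0008, 'y': -0.0149, 'z': 0.0016, 'wx': -0.19, 'wy': -0.01, 'wz': 0.07}
0.1 {'x': -0.0022, 'y': -0.0289, 'z': 0.0017, 'wx': -0.19, 'wy': -0.01, 'wz': 0.07}
0.2 {'x': -0.0022, 'y': -0.0431, 'z': 0.0017, 'wx': -0.19, 'wy': -0.01, 'wz': 0.07}
0.3 {'x': -0.0008, 'y': -0.0572, 'z': 0.0018, 'wx': -0.19, 'wy': -0.01, 'wz': 0.07}
0.4 {'x': 0.0019, 'y': -0.0711, 'z': 0.0018, 'wx': -0.19, 'wy': -0.01, 'wz': 0.07}
```

Request:
play_rows(
  series=[
    {"x": 0, "y": -0.008, "z": 0.001, "wx": 0, "wy": 0, "wz": 0, "jaw": 0},
    {"x": -0.001, "y": -0.015, "z": 0.001, "wx": 0, "wy": 0, "wz": 0, "jaw": 0},
    {"x": -0.002, "y": -0.022, "z": 0.001, "wx": 0, "wy": 0, "wz": 0, "jaw": 0},
    {"x": -0.002, "y": -0.029, "z": 0.001, "wx": 0, "wy": 0, "wz": 0, "jaw": 0},
    {"x": -0.002, "y": -0.038, "z": 0.001, "wx": 0, "wy": 0, "wz": 0, "jaw": 0},
  ],
)

```text
clock: 11.55
eef_pos: [0.5682, 0.0688, 0.2048]
orientation: [[-0.252, 0.968, 0.003], [0.968, 0.252, 0.001], [-0.0, 0.003, -1.0]]
force: [2.0, 1.6, 0.6]
width: -0.002
```

```bash
python3 - <<'E'
from h import *
from workcell import *
import cv2
p,R,s=here()
k=snapshot("scene");cv2.imwrite("pics/b1.png",cv2.resize(k["pixels"][100:430,180:500],(640,660))[:600,:,::-1])
for th in (.25,.33,.41,.49,.57):print(th,rel(p,R,leafB(th,.14,.0215,.2)))
E
```

```text
t 11.55 cab [-0.1158  0.0424  0.2048] yaw -89.9 tilt [0.0032 0.0006] F [2.  1.6 0.6] q [ 0.12  0.3   1.78  0.    1.06 -0.14] w -0.002
0.25 {'x': -0.0003, 'y': -0.015, 'z': 0.0048, 'wx': 0.19, 'wy': 0.01, 'wz': 0.13}
0.33 {'x': 0.0012, 'y': -0.0262, 'z': 0.0048, 'wx': 0.19, 'wy': 0.01, 'wz': 0.13}
0.41 {'x': 0.0037, 'y': -0.0373, 'z': 0.0047, 'wx': 0.19, 'wy': 0.01, 'wz': 0.13}
0.49 {'x': 0.0071, 'y': -0.0481, 'z': 0.0047, 'wx': 0.19, 'wy': 0.01, 'wz': 0.13}
0.57 {'x': 0.0113, 'y': -0.0586, 'z': 0.0046, 'wx': 0.19, 'wy': 0.01, 'wz': 0.13}
```

View pics/b1.png

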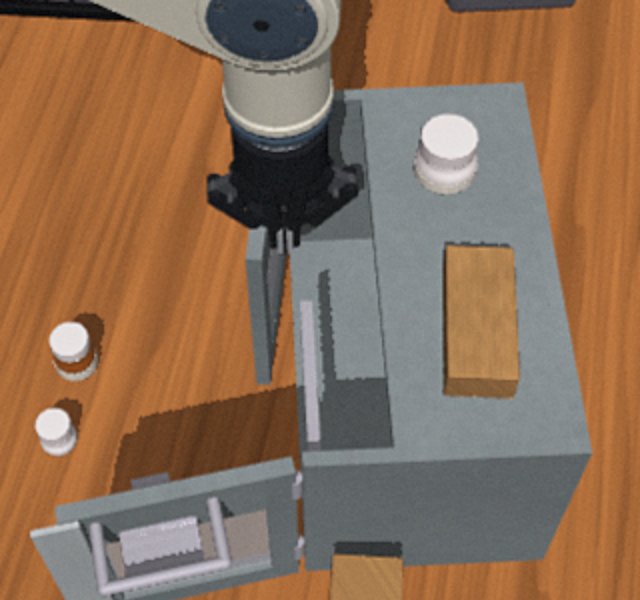

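B is moving; continue.

Request:
play_rows(
  series=[
    {"x": -0.0003, "y": -0.015, "z": 0.001, "wx": 0, "wy": 0, "wz": 0, "jaw": 0},
    {"x": 0.0012, "y": -0.026, "z": 0.002, "wx": 0, "wy": 0, "wz": 0, "jaw": 0},
    {"x": 0.0037, "y": -0.037, "z": 0.002, "wx": 0, "wy": 0, "wz": 0, "jaw": 0},
    {"x": 0.007, "y": -0.048, "z": 0.002, "wx": 0, "wy": 0, "wz": 0, "jaw": 0},
    {"x": 0.0113, "y": -0.0586, "z": 0.002, "wx": 0, "wy": 0, "wz": 0, "jaw": 0},
  ],
)

```text
clock: 12.1
eef_pos: [0.5076, 0.0652, 0.2016]
orientation: [[-0.252, 0.968, 0.001], [0.968, 0.252, 0.0], [0.0, 0.001, -1.0]]
force: [2.5, 3.2, 2.3]
width: -0.001
```

```bash
python3 - <<'E'
from h import *
p,R,s=here()
for th in (.65,.74,.83,.92,1.0,1.1):print(th,rel(p,R,leafB(th,.14,.0215,.2)))
E
```

```text
t 12.1 cab [-0.1754  0.054   0.2016] yaw -89.9 tilt [0.0009 0.0002] F [2.5 3.2 2.3] q [ 0.12  0.21  1.9   0.    1.03 -0.13] w -0.001
0.65 {'x': 0.0045, 'y': -0.0092, 'z': 0.0016, 'wx': 0.05, 'wy': -0.0, 'wz': 0.14}
0.74 {'x': 0.0111, 'y': -0.0201, 'z': 0.0016, 'wx': 0.05, 'wy': -0.0, 'wz': 0.14}
0.83 {'x': 0.0187, 'y': -0.0303, 'z': 0.0016, 'wx': 0.05, 'wy': -0.0, 'wz': 0.14}
0.92 {'x': 0.0271, 'y': -0.0399, 'z': 0.0016, 'wx': 0.05, 'wy': -0.0, 'wz': 0.14}
1.0 {'x': 0.0353, 'y': -0.0477, 'z': 0.0016, 'wx': 0.05, 'wy': -0.0, 'wz': 0.14}
1.1 {'x': 0.0464, 'y': -0.0565, 'z': 0.0016, 'wx': 0.05, 'wy': -0.0, 'wz': 0.14}
```

Request:
play_rows(
  series=[
    {"x": 0.0055, "y": -0.01, "z": 0.001, "wx": 0, "wy": 0, "wz": 0, "jaw": 0},
    {"x": 0.0125, "y": -0.0215, "z": 0.001, "wx": 0, "wy": 0, "wz": 0, "jaw": 0},
    {"x": 0.0215, "y": -0.0333, "z": 0.001, "wx": 0, "wy": 0, "wz": 0, "jaw": 0},
    {"x": 0.0335, "y": -0.046, "z": 0.001, "wx": 0, "wy": 0, "wz": 0, "jaw": 0},
    {"x": 0.0464, "y": -0.0565, "z": 0.001, "wx": 0, "wy": 0, "wz": 0, "jaw": 0},
  ],
)

```text
clock: 12.6
eef_pos: [0.4421, 0.0961, 0.2011]
orientation: [[-0.252, 0.968, 0.003], [0.968, 0.252, 0.0], [-0.0, 0.003, -1.0]]
force: [6.6, 2.4, 5.2]
width: 0.001
```

```bash
python3 - <<'E'
from h import *
p,R,s=here()
for th in (1.2,1.31,1.42,1.53,1.6,1.66):print(th,rel(p,R,leafB(th,.14,.019,.2)))
E
```

```text
t 12.6 cab [-0.2312  0.1004  0.2011] yaw -89.9 tilt [0.0031 0.0005] F [6.6 2.4 5.2] q [ 0.21  0.12  2.02 -0.    1.   -0.04] w 0.001
1.2 {'x': 0.0142, 'y': -0.0094, 'z': 0.0011, 'wx': 0.18, 'wy': 0.02, 'wz': 0.14}
1.31 {'x': 0.0282, 'y': -0.0161, 'z': 0.0011, 'wx': 0.18, 'wy': 0.02, 'wz': 0.14}
1.42 {'x': 0.0429, 'y': -0.0213, 'z': 0.0011, 'wx': 0.18, 'wy': 0.02, 'wz': 0.14}
1.53 {'x': 0.058, 'y': -0.0248, 'z': 0.001, 'wx': 0.18, 'wy': 0.02, 'wz': 0.14}
1.6 {'x': 0.0678, 'y': -0.0261, 'z': 0.001, 'wx': 0.18, 'wy': 0.02, 'wz': 0.14}
1.66 {'x': 0.0762, 'y': -0.0268, 'z': 0.001, 'wx': 0.18, 'wy': 0.02, 'wz': 0.14}
```

Request:
play_rows(
  series=[
    {"x": 0.0125, "y": -0.007, "z": 0, "wx": 0, "wy": 0, "wz": 0, "jaw": 0},
    {"x": 0.025, "y": -0.013, "z": 0, "wx": 0, "wy": 0, "wz": 0, "jaw": 0},
    {"x": 0.038, "y": -0.018, "z": 0, "wx": 0, "wy": 0, "wz": 0, "jaw": 0},
    {"x": 0.051, "y": -0.0225, "z": 0, "wx": 0, "wy": 0, "wz": 0, "jaw": 0},
    {"x": 0.064, "y": -0.025, "z": 0, "wx": 0, "wy": 0, "wz": 0, "jaw": 0},
  ],
)

```text
clock: 13.1
eef_pos: [0.4012, 0.1513, 0.2009]
orientation: [[-0.253, 0.968, 0.001], [0.968, 0.253, -0.001], [-0.001, 0.001, -1.0]]
force: [4.1, -1.7, 8.5]
width: 0.003
```

```bash
python3 - <<'E'
from h import *
p,R,s=here()
for th in (1.6,1.65,1.7):print(th,rel(p,R,leafB(th,.14,.0175,.2)))
E
```

```text
t 13.1 cab [-0.257   0.164   0.2009] yaw -89.8 tilt [ 0.0014 -0.0007] F [ 4.1 -1.7  8.5] q [ 0.36  0.08  2.06 -0.    1.    0.1 ] w 0.003
1.6 {'x': 0.0056, 'y': -0.0004, 'z': 0.0009, 'wx': 0.07, 'wy': 0.06, 'wz': 0.17}
1.65 {'x': 0.0126, 'y': -0.0009, 'z': 0.0009, 'wx': 0.07, 'wy': 0.06, 'wz': 0.17}
1.7 {'x': 0.0197, 'y': -0.001, 'z': 0.0009, 'wx': 0.07, 'wy': 0.06, 'wz': 0.17}
```

```bash
python3 - <<'E'
from h import *
for n,uv in(("side",(380.6,365.8)),):
    r=least_squares(lambda X:proj(n,[X[0],X[1],.065])-uv,[.5,.25]);print(w2c([*r.x,.065]))
r=least_squares(lambda X:proj("scene",[X[0],X[1],.05])-(363.4,401),[.6,-.2]);print("carton",w2c([*r.x,.05]))
E
```

```text
[-0.08328692  0.2389979   0.065     ]
carton [-0.05802261 -0.2308976   0.05      ]
```

Request:
play_rows(
  series=[
    {"x": 0.005, "y": 0, "z": -0.002, "wx": 0, "wy": 0, "wz": 0, "jaw": 0},
    {"x": 0.01, "y": 0, "z": -0.003, "wx": 0, "wy": 0, "wz": 0, "jaw": 0},
    {"x": 0.015, "y": 0, "z": -0.003, "wx": 0, "wy": 0, "wz": 0, "jaw": 0},
    {"x": 0.017, "y": 0, "z": -0.003, "wx": 0, "wy": 0, "wz": 0, "jaw": 0},
    {"x": 0.017, "y": 0, "z": -0.003, "wx": 0, "wy": 0, "wz": 0, "jaw": 0},
  ],
)

```text
clock: 13.6
eef_pos: [0.3969, 0.1678, 0.203]
orientation: [[-0.252, 0.968, -0.001], [0.968, 0.252, -0.0], [0.0, -0.001, -1.0]]
force: [-0.3, -0.1, -0.6]
width: 0.002
```

Request:
play_rows(
  series=[
    {"x": -0.012, "y": 0, "z": 0, "wx": 0, "wy": 0, "wz": 0, "jaw": 0},
    {"x": -0.03, "y": 0, "z": 0, "wx": 0, "wy": 0, "wz": 0, "jaw": 0},
    {"x": -0.03, "y": 0, "z": -0.03, "wx": 0, "wy": 0, "wz": 0, "jaw": 0},
    {"x": -0.03, "y": 0, "z": -0.075, "wx": 0, "wy": 0, "wz": 0, "jaw": 0},
    {"x": -0.03, "y": 0, "z": -0.12, "wx": 0, "wy": 0, "wz": 0, "jaw": 0},
  ],
)

```text
clock: 14.1
eef_pos: [0.4046, 0.1376, 0.3245]
orientation: [[-0.252, 0.968, -0.001], [0.968, 0.252, -0.0], [0.0, -0.001, -1.0]]
force: [0.8, 0.7, -0.6]
width: -0.001
```

```bash
python3 - <<'E'
from h import *
from workcell import *
import cv2
p,R,s=here()
a=snapshot("scene");b=snapshot("side")
im=np.hstack([cv2.resize(a["pixels"][100:430,180:500],(400,412)),cv2.resize(b["pixels"][60:430,160:500],(400,435))[:412]])
cv2.imwrite("pics/b4.png",im[:,:,::-1])
for n in("edge_b","pull_bar"):
    print(n,[np.round(d["xy"],1).tolist()+[d["confidence"]] for k in(a,b) for d in place_of(k,n)[:2]])
for th in(1.5,1.57,1.65,1.7,1.75):print(th,[proj(n,leafB(th,.181,.007,.24)[0]).round(1).tolist() for n in("scene","side")],[proj(n,leafA(th,.11,.057,.222)[0]).round(1).tolist() for n in("scene","side")])
E
```

```text
t 14.1 cab [-0.2571  0.1499  0.3245] yaw -89.9 tilt [-0.0008 -0.0002] F [ 0.8  0.7 -0.6] q [ 0.32 -0.05  1.91  0.    1.29  0.07] w -0.001
edge_b [[215.8, 147.0, 0.86], [335.3, 293.6, 0.32], [482.9, 254.6, 0.55]]
pull_bar [[278.6, 294.6, 0.41]]
1.5 [[217.6, 161.0], [472.4, 240.2]] [[252.2, 372.5], [316.6, 103.7]]
1.57 [[217.4, 155.6], [477.6, 245.8]] [[254.6, 377.5], [313.0, 101.8]]
1.65 [[217.8, 149.5], [483.1, 252.6]] [[257.9, 382.9], [308.6, 99.8]]
1.7 [[218.3, 145.7], [486.3, 257.1]] [[260.2, 386.2], [305.7, 98.7]]
1.75 [[219.1, 142.0], [489.3, 261.7]] [[262.6, 389.3], [302.9, 97.8]]
```

View pics/b4.png

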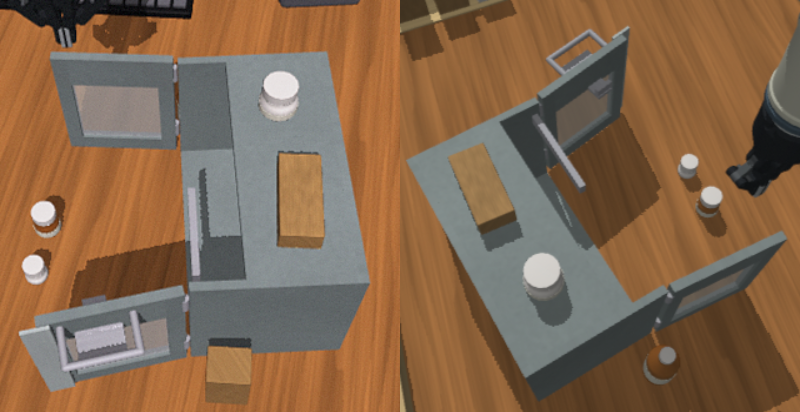

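```bash
python3 -c "
from workcell import *
print(sign_off())"
```

```text
the job is handed in; nothing more can be done
None
```

Both cabinet doors are open slightly past square, and I handed the job in at about 14 s of the 61 s allowed.

- **Right door:** I held the thumb latch at its hard stop with shut fingers (8–12 N), drew the door out by its bar to about 0.36 rad, then let the latch up. I carried on by the bar to about 1.7 rad.
- **Left door:** I pushed it open from its inner face, reaching down through the slot, to about 1.66 rad. Pulling either door never took more than about 9 N in the readings between moves.

**Last checks:**
- The last pictures from both cameras show both doors wide open and the gripper clear above the counter.
- The bottles and cartons look to be standing where they were. I judged that by eye, without measuring their positions again.
- The left door's edge was found in both pictures and agrees with 1.65–1.7 rad.
- In the last pictures the network gave only a wrong, low-confidence spot for the right door's bar. That door's angle comes from the detections taken just after I released it (1.7–1.75 rad), and the last pictures still show it in that place.

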